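# Snap the retaining cap onto the label-roll stand and keep it pressed

### The arm

A 7-joint arm with a two-finger parallel gripper is mounted at the origin on the work surface. World frame = base frame: x ahead of the robot, y to its left, z up, the work surface at z = 0. Lengths are in m, angles in degrees, forces in N, time in s.
With the tool pointing down it reaches from about 0.4 to 0.875 m from the base axis. Payload 6.5 kg.
Tool frame: the origin (TCP) lies at the very end of the fingers, on their centre line; the grasp point (between the pads) lies 19 mm behind it; x points along the fingers, y is the direction in which the jaws open and shut, and the axes are right-handed (so a half turn about x gives the same grasp; the last joint's range is limited). The gripper opens to 85 mm and grips with 20 to 120 N. Pads are 22 mm wide; open, the fingers measure 114 mm over their backs; the gripper's body (76 mm by 85 mm) begins 54 mm behind the grasp point. The pads swing forward as they close: fully open they stand 13 mm farther back than shut.
Start: joints at [61.066, 30.733, -0.252, 88.115, 0.149, 61.152, -4.079], TCP at [0.276, -0.588, 0.231] pointing down, gripper open.
Joint ranges: [-154.64, 154.64], [-21.42, 123.67], [-72.66, 72.17], [13.99, 137.28], [-74.86, 254.86], [10.95, 109.41], [-158.01, 158.01]. Speed limits (degrees/s): [136.94, 136.94, 180, 180, 180, 180, 180].

### API

Orientations are given as a 3x3 rotation matrix whose columns are the frame's x, y, z axes.
In Python, from cell import * gives the robot as it stands. The module is installed in compiled form; this text tells all that it offers.
- The arm moves only by the tool send_rows, never from a script. Its argument "moves" is a list that holds one entry, the list of rows, each a list of 7 numbers: the turn, a rotation vector about the world's x, y, z normalised to -1 to 1, where 1 is 0.1 rad, then the shift along the world's x, y, z normalised to -1 to 1, where 1 is 0.03 m, then the opening, from -1 (shut) to 1 (fully open), so that 0 is half open. In form: [[[wx, wy, wz, dx, dy, dz, claw], ...]]. A call has exactly 5 rows; each row shifts and turns the commanded pose from where the row before left it; what a row does not reach is not made up. A row lasts 1/12 s, in which the tool goes at most 41.7 mm and 7.16 degrees, less where a joint would pass 70% of its speed; a pose out of reach is approached as far as the arm can. A call with a number of a shift or a turn outside -1 to 1 is refused whole. A call with a gripper value outside its range is refused whole. The fingers move at their own pace and stop on an object; "force" is the grip in N (left out, the last holds). Time passes only in rows, so rows that do not move let the fingers close, or fill a call up. It gives the time, the measured TCP pose, the force and the opening at its end, in the units of the state.
- sense(): the state, without advancing time (a new reading comes with each control period).
- camera(name): name is "side" or "top" or "wrist"; returns the picture (480x640x3 uint8, red, green, blue); there is no depth.
- camera_params(name): a dict with "mtx" (3x3 intrinsics, pixels), "R" (3x3) and "t" (3): a world point X has camera coordinates R X + t. Camera axes: x right, y down, z forward; pixel columns grow to the right and rows downward; lengths in m; the calibration is good to about 2 mm. A picture is of the moment at which its call begins: read the wrist's pose just before it. camera_params takes no time and is no camera call; for the wrist camera it gives the pose at the moment of the call.
- close_job(): hands the job in, once; it reports no verdict.
The state is a dict: "clock": time; "joint_positions": joint angles; "joint_vel": joint speeds; "joint_torque": joint torques, N m; "tcp_pos": TCP position; "orientation": TCP orientation; "contact_force": force on the tool from outside, world axes, zero at the start; "ft_torque": the same for the moment, N m; "opening": finger opening in m.
Only numpy, scipy, OpenCV 4.12 (cv2) and the standard library are available. Lean on these libraries where they do the work, as an engineer would, in place of code of your own. Each camera call takes 0.05 s, during which the arm holds its last target.

### The job

On the packing bench, one of the two label-roll stands has lost its retaining cap. Pick that cap up off the bench by its loop handle, put it over the bare stud and press it down until it clicks past the sprung balls and sits fully home on the collar; then keep pressing firmly (about 15 N) and finish like that, still holding the cap by its handle and pressing it down. Leave the other stand, the parcel, the mug and the tape roll alone.

Things in the scene. Friction and masses are not known exactly. Their poses are not given: they have to be found in the camera images.
- cap_handle (a point): Centre of the level grip bar of the loose grey plastic cap's square loop handle. The bar is 40 mm long (along this point's x), 8 mm thick (y), 12 mm tall (z, up). The cap stands mouth down on the bench: a round cup 46 mm across and 30 mm tall; the bar's centre is 51 mm above its lower rim, 21 mm above the cup's flat top; 15 mm are free between bar and cup.
- cap_rim (a point): Centre of the cap's lower rim (its mouth), 51 mm straight below cap_handle; z is up. The mouth is a 31 mm hole in a 4 mm thick lip; above the lip the bore is 39 mm wide and 22 mm deep (26 mm deep from the rim in all).
- cap: The loose cap; its origin is the same point as cap_rim, same axes. Its mass is about 60 to 130 g. Its yaw on the stud does not matter. Pinched by the bar alone it can rock along the bar while it is pressed; fingertips resting astride the bar on the flat cup top (30 mm above the rim) keep it level.
- seat (a point): Centre of the flat top of the black collar (54 mm across) at the foot of the bare stud, 62 mm above the bench; z up. The cap is home when its lower rim lies on this collar: cap_rim at seat. The steel stud rises from here, 28 mm across for 17 mm, then tapering to 16 mm at its top, 24 mm above the seat.
- stand: The fixed stand with the bare stud: a grey base disc 124 mm in diameter, on it a white roll of labels 100 mm in diameter, whose top is 56 mm above the bench, then the collar and the stud. Origin: centre of its underside, on the bench; z up.
- capped_stand: The other fixed stand, the same but with a like cap already on it (its handle's top is 119 mm above the bench). Origin: centre of its underside. Which of the two stands is on the left and which on the right varies. Not to be touched.
- parcel: A loose cardboard parcel, 130 x 100 x 60 mm (x, y, z); origin: centre of its underside. To be left alone.
- mug: A loose white mug, 80 mm in diameter, 95 mm tall, with a handle towards its +y; origin: centre of its underside. To be left alone.
- tape_roll: A loose clear roll of packing tape lying flat, 92 mm in diameter, 48 mm tall; origin: centre of its underside. To be left alone.
- stud_top (a point): Top centre of the stud. Four sprung steel balls, 12 mm above the seat, stand out around the stud to a 36 mm circle and give way inwards. The cap's rim meets them about 17 mm above the seat; the push needed rises to some 8 to 18 N and drops once the lip has passed (rim about 10 mm above the seat); the balls then draw the cap down, and it meets the rigid collar.
Things that resemble listed ones, but are neither listed nor needed, are in the scene too. Of the things shaped like the cap, the grey one is meant.

How it is judged (in metres and radians):
On the way, in this order (a step that is already met when the one before it is completed fails the run):
1. the cap is lifted clear of the bench by its loop handle, held by the fingers, upright (height (world z) of cap_rim above 0.04 m and contact force between the fingers and cap above 1 N and contact force between cap and stand below 0.1 N and angle between cap_rim's own z axis and vertical below 0.35 rad and distance between the grasp point and cap_handle below 0.023 m), for 0.2 s.
2. the cap has clicked past the balls and its rim is on the collar (z of cap_rim in the frame of seat below 0.003 m and horizontal distance between cap_rim and seat below 0.004 m and angle between cap_rim's own z axis and vertical below 0.08 rad), for 0.1 s.
At the end, for the whole second after the job is handed in: The cap's rim lies on the collar (within 3 mm in height, 4 mm sideways, upright within 0.08 rad), at rest; the fingers still hold it by the handle (grasp point within 23 mm of the bar's centre), and it is pressed onto the stand with more than 6 N, all through the last second (all of step 2 and z of cap_rim in the frame of seat above -0.004 m and contact force between cap and stand above 6 N and contact force between the fingers and cap above 3 N and linear speed of cap below 0.02 m/s and distance between the grasp point and cap_handle below 0.023 m); the arm keeps its last pose, push and grip.
It fails at once if the parcel, the mug or the tape roll is moved by more than 20 mm (distance of any of parcel, mug, tape_roll from where it was at the start of the episode above 0.02 m).
It fails at once if the other stand is pushed by the robot or the cap (more than 3 N) (contact force between any of the arm, the fingers, cap and capped_stand above 3 N).
It also fails if it takes over 42 s, if anything falls off the work surface, if the arm or the gripper's body presses on something with over 40 N, if the wrist force passes 120 N, or if a joint passes its speed limit or range.

## Working session

There is one attempt and no reset: what is moved stays moved. The work goes in short steps, Python scripts to look and compute and a tool call to move; the robot and the scene stay as the last step left them, time stands still between calls to the robot, and variables do not carry over. Pictures are saved under pics/ and viewed, and the job is handed in when it is done.

Besides the shell and the picture viewer there is one more tool, called after "Request:" as name(argument=value, ...), one argument or row to a line, values as JSON. send_rows: Moves the arm, as the interface text tells. Scaled input: -1 to 1 covers 0.03 m each way for a shift and 0.1 rad each way for a turn. Its arguments: {"type":"object","properties":{"moves":{"type":"array"},"force":{"type":"number"}},"required":["moves"]}

```bash
mkdir -p pics; python3 - <<'E'
from cell import *
import cv2,numpy as np
s=sense();print(s['clock'],s['tcp_pos'],s['orientation'],s['contact_force'],s['opening'])
for n in ['side','top','wrist']:
    p=camera_params(n);print(n,p['mtx'],p['R'],p['t'])
    cv2.imwrite(f'pics/{n}0.png',camera(n)[:,:,::-1])
E
```

```text
0.0 [ 0.27587975 -0.58785162  0.23040739] [[-8.35089549e-04  4.24907072e-01 -9.05236589e-01]
 [ 1.50967481e-03 -9.05235338e-01 -4.24907877e-01]
 [-9.99998512e-01 -1.72144900e-03  1.14481067e-04]] [ 0.23873116 -0.02996448 -0.54651432] 0.08548642796869833
side [[519.85592473   0.         316.5877519 ]
 [  0.         519.85592473 235.22865584]
 [  0.           0.           1.        ]] [[-0.93623684 -0.35132772  0.00542396]
 [-0.26125718  0.68572382 -0.67935817]
 [ 0.23495802 -0.6374572  -0.73378679]] [0.57675669 0.21751145 1.09945141]
top [[435.74345359   0.         320.64621208]
 [  0.         435.74345359 244.95756395]
 [  0.           0.           1.        ]] [[ 0.01304463 -0.99974839  0.01824794]
 [-0.9903081  -0.01544079 -0.13802701]
 [ 0.13827404 -0.01627058 -0.99026035]] [-0.00170179  0.5922472   0.84661625]
wrist [[417.31650079   0.         312.59025916]
 [  0.         417.31650079 235.41474962]
 [  0.           0.           1.        ]] [[ 0.42579541 -0.90481868 -0.00119273]
 [-0.86312979 -0.40657199  0.29950991]
 [-0.27148709 -0.12650047 -0.95409244]] [-0.65011272 -0.03960975  0.3794815 ]
```

View pics/side0.png

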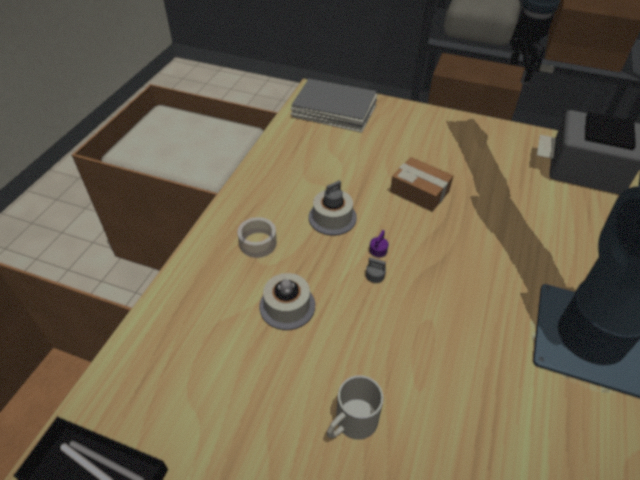

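View pics/top0.png

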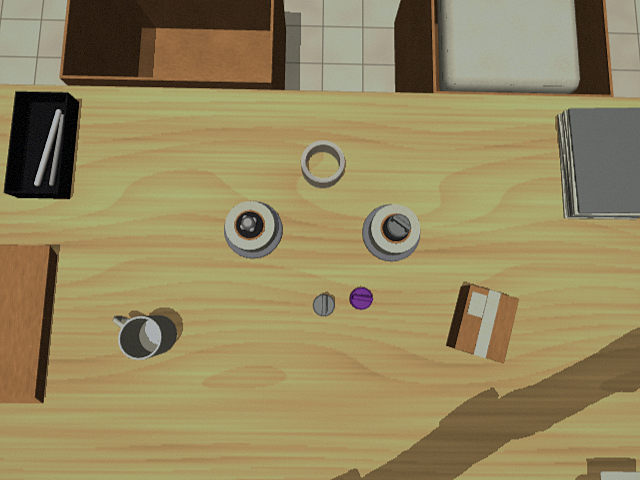

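View pics/wrist0.png

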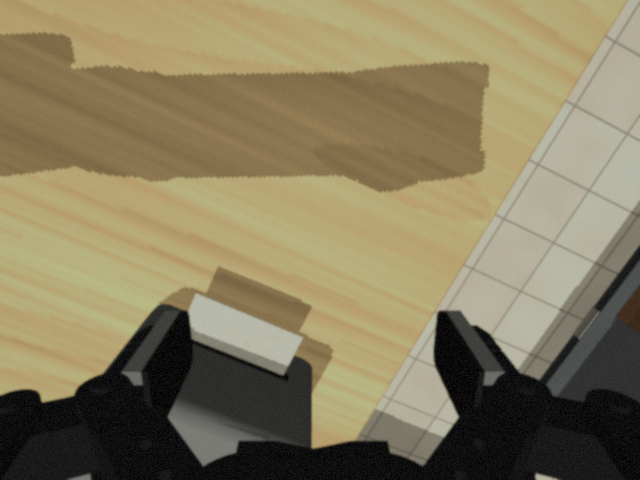

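The grey cap is at about (324,304) in the top view. The bare stud is on the left stand at about (250,224), and the capped stand is on the right at (391,232). A purple decoy sits at (361,298). I'll zoom in to measure.

```bash
python3 - <<'E'
import cv2,numpy as np
t=cv2.imread('pics/top0.png');s=cv2.imread('pics/side0.png')
a=cv2.resize(t[275:335,290:390],(800,480),interpolation=cv2.INTER_CUBIC)
b=cv2.resize(t[190:270,210:300],(675,600),interpolation=cv2.INTER_CUBIC)
c=cv2.resize(s[225:335,250:400],(800,587),interpolation=cv2.INTER_CUBIC)
for n,i in zip('abc',(a,b,c)): cv2.imwrite(f'pics/z{n}.png',i)
E
```

```text
(no output)
```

View pics/za.png

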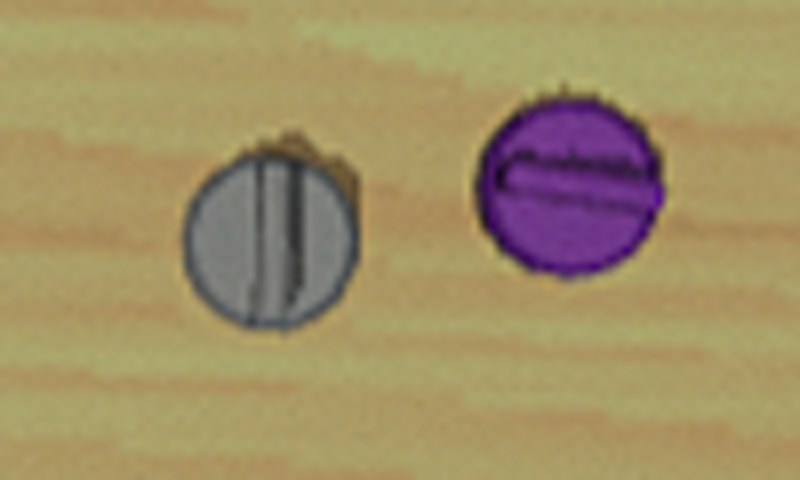

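View pics/zb.png

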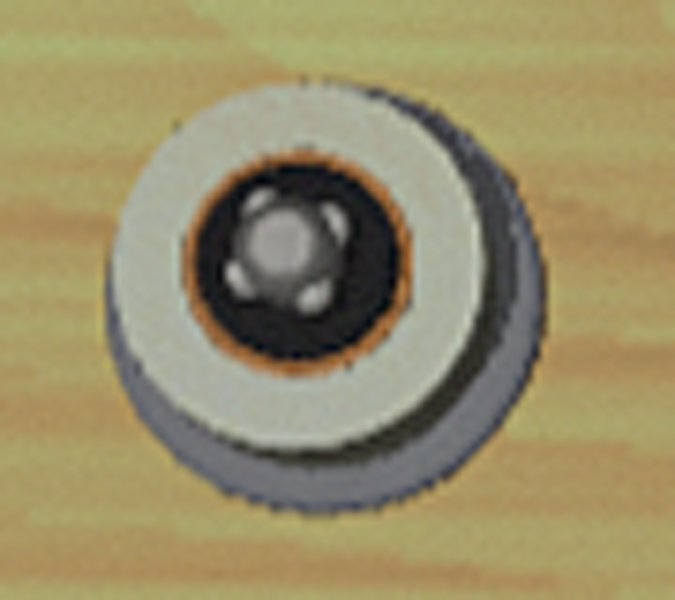

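View pics/zc.png

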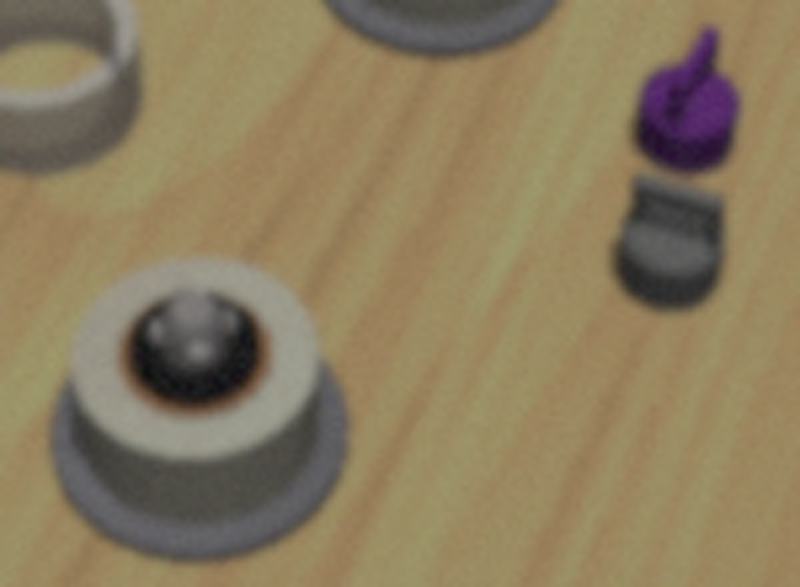

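```bash
cat >h.py <<'E'
from cell import *
import numpy as np,cv2
def ray(n,uv,z,P=None):
    P=P or camera_params(n)
    d=P['R'].T@np.linalg.solve(P['mtx'],[uv[0],uv[1],1]);c=-P['R'].T@P['t']
    return (c+d*(z-c[2])/d[2]).round(4)
def proj(n,X,P=None):
    P=P or camera_params(n); q=P['mtx']@(P['R']@np.array(X)+P['t']);return (q[:2]/q[2]).round(1)
E
python3 - <<'E'
from h import *
print('cap',ray('top',(323.4,304.5),.03), 'bar',ray('top',(324.3,303.8),.057))
print('collar',ray('top',(249.1,224.8),.062),'label',ray('top',(249.5,225.1),.056),'top',ray('top',(246.8,221.8),.086))
print('side collar',ray('side',(250+195/5.33-.5,225+350/5.33-.5),.062), 'cap',ray('side',(250+668/5.33-.5,225+243/5.33-.5),.03))
print('bar ends side',ray('side',(250+637/5.33,225+180/5.33),.057),ray('side',(250+722/5.33,225+197/5.33),.057))
print('mug',ray('top',(140,340),.095),'capped',ray('top',(392,232),.056),'purple',ray('top',(361,298),.03))
P=camera_params('wrist');s=sense();R=s['orientation'];c=-P['R'].T@P['t'];print('cam in tool',R.T@(c-s['tcp_pos']))
E
```

```text
cap [ 0.4721 -0.0006  0.03  ] bar [ 0.4734 -0.0017  0.057 ]
collar [0.6277 0.1504 0.062 ] label [0.6282 0.1505 0.056 ] top [0.6291 0.1515 0.086 ]
side collar [0.6279 0.1535 0.062 ] cap [0.4717 0.0079 0.03  ]
bar ends side [0.4881 0.0026 0.057 ] [ 0.452  -0.0012  0.057 ]
mug [0.4027 0.3382 0.095 ] capped [ 0.6188 -0.1366  0.056 ] purple [ 0.4862 -0.0768  0.03  ]
cam in tool [-0.14262061  0.0007999  -0.0765517 ]
```

Request:
send_rows(
  moves=[
    [[0, 0, -0.17, 0.3, 0.98, 0, 0.0], [0, 0, -0.17, 0.3, 0.98, 0, 0.0], [0, 0, -0.17, 0.3, 0.98, 0, 0.0], [0, 0, -0.17, 0.3, 0.98, 0, 0.0], [0, 0, -0.17, 0.3, 0.98, 0, 0.0]],
  ],
  force=60,
)

```text
clock: 0.57
tcp_pos: [0.3212, -0.4398, 0.231]
orientation: [[-0.0, 0.346, -0.938], [0.0, -0.938, -0.346], [-1.0, -0.001, 0.0]]
contact_force: [0.8, -0.3, 0.6]
opening: 0.0426
```

Request:
send_rows(
  moves=[
    [[0, 0, -0.17, 0.3, 0.98, 0, 0.0], [0, 0, -0.17, 0.3, 0.98, 0, 0.0], [0, 0, -0.17, 0.3, 0.98, 0, 0.0], [0, 0, -0.17, 0.3, 0.98, 0, 0.0], [0, 0, -0.17, 0.3, 0.98, 0, 0.0]],
  ],
)

```text
clock: 0.98
tcp_pos: [0.3662, -0.2929, 0.2312]
orientation: [[-0.0, 0.265, -0.964], [-0.0, -0.964, -0.265], [-1.0, -0.0, 0.0]]
contact_force: [0.7, 0.4, 1.0]
opening: 0.0427
```

Request:
send_rows(
  moves=[
    [[0, 0, -0.17, 0.3, 0.98, 0, 0.0], [0, 0, -0.17, 0.3, 0.98, 0, 0.0], [0, 0, -0.17, 0.3, 0.98, 0, 0.0], [0, 0, -0.17, 0.3, 0.98, 0, 0.0], [0, 0, -0.17, 0.3, 0.98, 0, 0.0]],
  ],
)

```text
clock: 1.4
tcp_pos: [0.4112, -0.146, 0.2313]
orientation: [[-0.0, 0.182, -0.983], [-0.0, -0.983, -0.182], [-1.0, 0.0, 0.0]]
contact_force: [1.3, 0.2, 0.9]
opening: 0.0427
```

Request:
send_rows(
  moves=[
    [[0, 0, -0.17, 0.3, 0.98, 0, 0.0], [0, 0, -0.17, 0.3, 0.98, 0, 0.0], [0, 0, -0.17, 0.3, 0.98, 0, 0.0], [0, 0, -0.17, 0.3, 0.98, 0, 0.0], [0, 0, -0.17, 0.3, 0.98, 0, 0.0]],
  ],
)

```text
clock: 1.82
tcp_pos: [0.4562, 0.001, 0.2313]
orientation: [[-0.0, 0.098, -0.995], [-0.0, -0.995, -0.098], [-1.0, 0.0, 0.0]]
contact_force: [0.4, -1.0, -0.0]
opening: 0.0429
```

```bash
python3 - <<'E'
from h import *
P=camera_params('wrist');print(P['R'],P['t'])
i=camera('wrist')[:,:,::-1];cv2.imwrite('pics/w1.png',i)
u=proj('wrist',[.472,0,.03],P);print(u)
x,y=map(int,u);x0=max(0,x-90);y0=max(0,y-75)
z=cv2.resize(i[y0:y0+150,x0:x0+180],None,fx=4,fy=4,interpolation=cv2.INTER_CUBIC);print(x0,y0);cv2.imwrite('pics/w1z.png',z)
np.savez('w1.npz',**P)
E
```

```text
[[ 9.86816580e-02 -9.95118934e-01  4.87528907e-04]
 [-9.49497451e-01 -9.40109094e-02  2.99360217e-01]
 [-2.97853187e-01 -3.00042700e-02 -9.54140043e-01]] [-0.04502731  0.39461982  0.5156944 ]
[314.5 181.7]
224 106
```

View pics/w1.png

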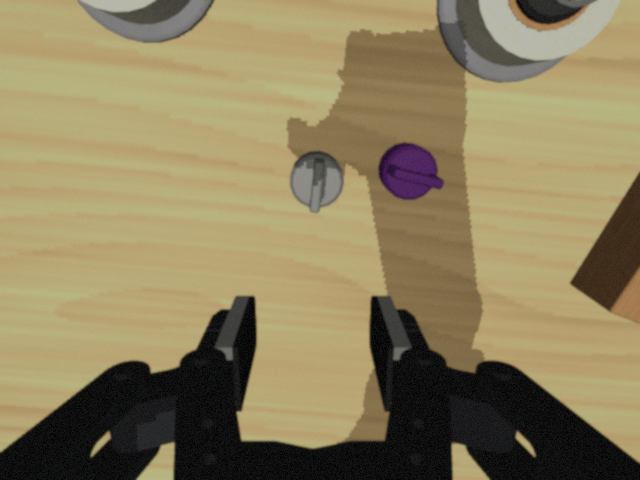

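View pics/w1z.png

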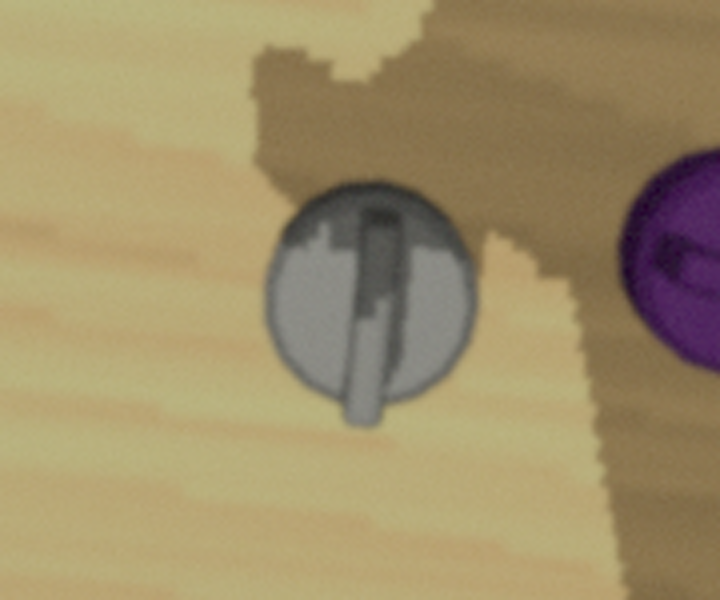

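```bash
python3 - <<'E'
from h import *
P=dict(np.load('w1.npz'))
f=lambda x,y:(224+x/4-.4,106+y/4-.4)
e1=ray('wrist',f(382,225),.057,P);e2=ray('wrist',f(362,415),.057,P)
print(e1,e2,(e1+e2)/2,np.degrees(np.arctan2(*(e1-e2)[1::-1])), np.linalg.norm(e1-e2))
print(ray('wrist',f(372,296),.03,P))
# model overlay check
for c in ([.472,0],[.4735,-.001]):
  print([ (np.array([4,4])*(proj('wrist',[c[0]+.023*np.cos(a),c[1]+.023*np.sin(a),.03],P)-[223.6,105.6])).round() for a in np.radians([0,90,180,270])])
E
```

```text
[ 0.4922 -0.0013  0.057 ] [ 0.4551 -0.0013  0.057 ] [ 0.47365 -0.0013   0.057  ] 0.0 0.03710000000000002
[ 0.474  -0.0016  0.03  ]
[array([375., 193.]), array([253., 294.]), array([353., 412.]), array([474., 315.])]
[array([380., 186.]), array([258., 287.]), array([358., 406.]), array([479., 309.])]
```

Request:
send_rows(
  moves=[
    [[0, 0, -0.5, 0.3, -0.04, -0.7, 0.0], [0, 0, -0.48, 0.28, -0.04, -0.9, 0.0], [0, 0, 0, 0, 0, -0.9, 0.0], [0, 0, 0, 0, 0, -0.9, 0.0], [0, 0, 0, 0, 0, 0, 0.0]],
  ],
)

```text
clock: 2.28
tcp_pos: [0.4699, -0.0032, 0.1251]
orientation: [[-0.008, 0.001, -1.0], [-0.0, -1.0, -0.001], [-1.0, 0.0, 0.008]]
contact_force: [-1.1, -0.1, 0.1]
opening: 0.0427
```

```bash
python3 - <<'E'
from h import *
s=sense();print(s['tcp_pos'],s['orientation'].round(3),s['joint_positions'])
P=camera_params('wrist')
i=camera('wrist')[:,:,::-1];cv2.imwrite('pics/w2.png',i)
np.savez('w2.npz',**P)
print(sense()['tcp_pos'])
E
```

```text
[ 0.46992572 -0.00316336  0.12514826] [[-0.008  0.001 -1.   ]
 [-0.    -1.    -0.001]
 [-1.     0.     0.008]] [   6.69257719   23.71760398  -14.22396572  118.48911129    8.91567672
   39.27095886 -103.27717747]
[ 0.47129484 -0.00302228  0.12744697]
```

View pics/w2.png

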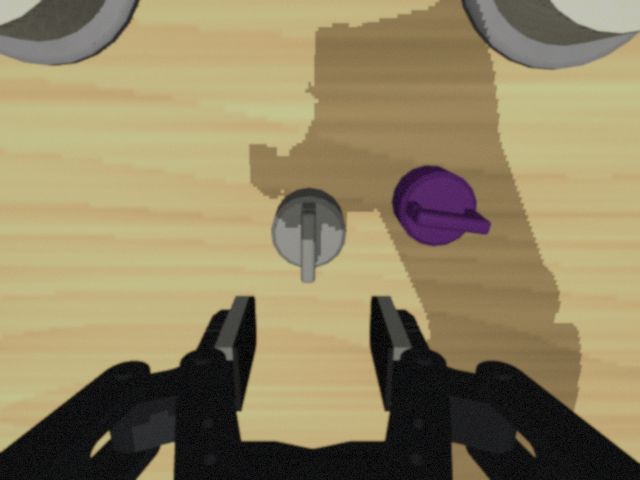

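```bash
python3 - <<'E'
from h import *
P=dict(np.load('w2.npz'))
e1=ray('wrist',(308.3,207),.057,P);e2=ray('wrist',(307.6,280),.057,P)
print(e1,e2,(e1+e2)/2);print(ray('wrist',(308.8,232),.03,P))
E
```

```text
[ 0.4956 -0.0018  0.057 ] [ 0.4545 -0.0014  0.057 ] [ 0.47505 -0.0016   0.057  ]
[ 0.4736 -0.0018  0.03  ]
```

Request:
send_rows(
  moves=[
    [[0, 0, 0, 0, 0.05, -0.8, 0.0], [0, 0, 0, 0, 0, -0.7, 0.0], [0, 0, 0, 0, 0, -0.6, 0.0], [0, 0, 0, 0, 0, -0.2, 0.0], [0, 0, 0, 0, 0, 0, 0.0]],
  ],
)

```text
clock: 2.75
tcp_pos: [0.4735, -0.0014, 0.0605]
orientation: [[-0.001, 0.001, -1.0], [-0.0, -1.0, -0.001], [-1.0, 0.0, 0.001]]
contact_force: [-0.3, 1.1, 0.6]
opening: 0.0432
```

Request:
send_rows(
  moves=[
    [[0, 0, 0, 0, 0, 0, 0.0], [0, 0, 0, 0, 0, 0, 0.0], [0, 0, 0, 0, 0, 0, 0.0], [0, 0, 0, 0, 0, 0, 0.0], [0, 0, 0, 0, 0, 0, 0.0]],
  ],
)

```text
clock: 3.17
tcp_pos: [0.474, -0.0013, 0.0609]
orientation: [[0.001, 0.001, -1.0], [-0.0, -1.0, -0.001], [-1.0, 0.0, -0.001]]
contact_force: [0.6, 0.3, 0.2]
opening: 0.0428
```

Request:
send_rows(
  moves=[
    [[0, 0, 0, 0, 0, -0.5, 0.0], [0, 0, 0, 0, 0, -0.4, 0.0], [0, 0, 0, 0, 0, -0.1, 0.0], [0, 0, 0, 0, 0, 0, -0.4], [0, 0, 0, 0, 0, 0, -0.4]],
  ],
)

```text
clock: 3.58
tcp_pos: [0.4737, -0.0013, 0.0306]
orientation: [[-0.0, 0.001, -1.0], [-0.0, -1.0, -0.001], [-1.0, 0.0, 0.0]]
contact_force: [0.3, -0.3, 0.3]
opening: 0.0254
```

```bash
python3 - <<'E'
from h import *
i=camera('wrist')[:,:,::-1];cv2.imwrite('pics/w3.png',i)
s=sense();print(s['tcp_pos'],s['contact_force'],s['opening'])
E
```

```text
[ 0.47392202 -0.00126016  0.03080839] [ 0.32601938  1.31578418 -0.17002377] 0.025273788548440822
```

View pics/w3.png

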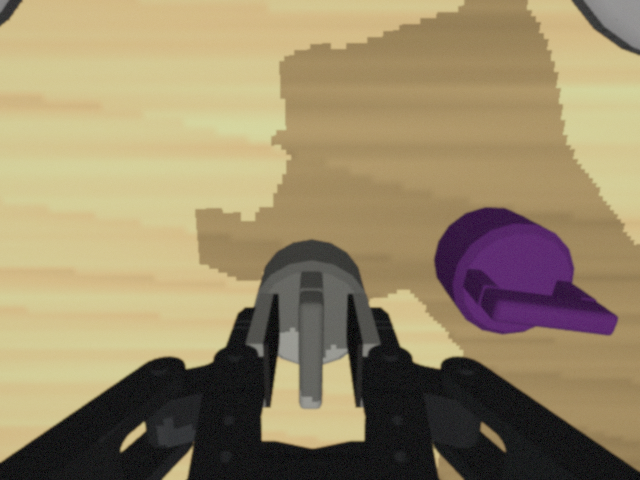

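The fingers straddle the bar (about x=312, rows 275–405) and are centred on it. I'll close now.

Request:
send_rows(
  moves=[
    [[0, 0, 0, 0, 0, 0, -1], [0, 0, 0, 0, 0, 0, -1], [0, 0, 0, 0, 0, 0, -1], [0, 0, 0, 0, 0, 0, -1], [0, 0, 0, 0, 0, 0, -1]],
  ],
  force=80,
)

```text
clock: 4.05
tcp_pos: [0.4741, -0.0011, 0.0308]
orientation: [[0.001, 0.001, -1.0], [0.0, -1.0, -0.001], [-1.0, -0.0, -0.001]]
contact_force: [-0.8, 0.9, 5.9]
opening: 0.0066
```

Request:
send_rows(
  moves=[
    [[0, 0, 0, 0, 0, 0.3, -1], [0, 0, 0, 0, 0, 0.7, -1], [0, 0, 0, 0, 0, 1, -1], [0, 0, 0, 0, 0, 1, -1], [0, 0, 0, 0, 0, 1, -1]],
  ],
)

```text
clock: 4.47
tcp_pos: [0.4727, -0.0014, 0.1518]
orientation: [[-0.001, 0.001, -1.0], [0.0, -1.0, -0.001], [-1.0, -0.0, 0.001]]
contact_force: [0.4, -0.0, -1.4]
opening: 0.0063
```

Request:
send_rows(
  moves=[
    [[0, 0, 0, 0, 0, 0.5, -1], [0, 0, 0, 0, 0, 0, -1], [0, 0, 0, 0, 0, 0, -1], [0, 0, 0, 0, 0, 0, -1], [0, 0, 0, 0, 0, 0, -1]],
  ],
)

```text
clock: 4.88
tcp_pos: [0.4723, -0.0014, 0.164]
orientation: [[-0.003, 0.001, -1.0], [-0.0, -1.0, -0.001], [-1.0, 0.0, 0.003]]
contact_force: [-0.3, 0.3, -1.3]
opening: 0.0066
```

```bash
python3 - <<'E'
from h import *
s=sense();print(s['clock'],s['tcp_pos'],s['orientation'].round(4),s['contact_force'],s['opening'])
P=camera_params('wrist')
i=camera('wrist')[:,:,::-1];cv2.imwrite('pics/w4.png',i)
j=camera('side')[:,:,::-1]
u=proj('side',s['tcp_pos']);print(u);x,y=map(int,u)
z=cv2.resize(j[y-60:y+50,x-70:x+70],None,fx=5,fy=5,interpolation=cv2.INTER_CUBIC);cv2.imwrite('pics/s4.png',z)
np.savez('w4.npz',**P)
E
```

```text
4.8833 [ 0.47234553 -0.00140113  0.16401851] [[-2.9e-03  9.0e-04 -1.0e+00]
 [-1.0e-04 -1.0e+00 -9.0e-04]
 [-1.0e+00  1.0e-04  2.9e-03]] [-0.30214643  0.26949561 -1.3356936 ] 0.0066183203613832155
[381.4 226.5]
```

View pics/w4.png

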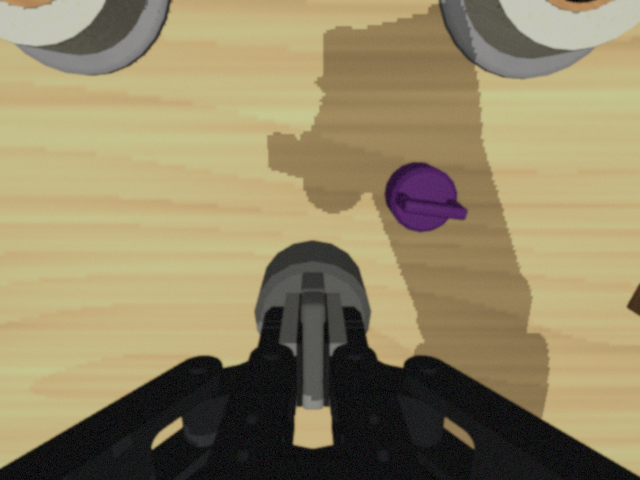

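View pics/s4.png

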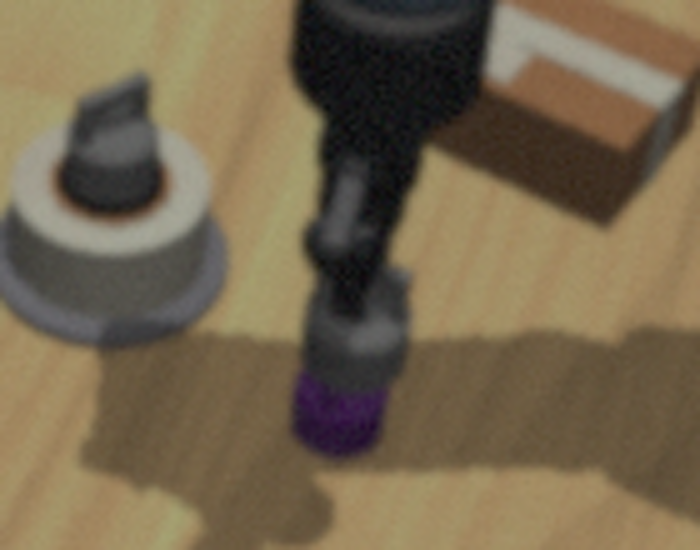

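Request:
send_rows(
  moves=[
    [[0, 0, 0, 0.3, 0.5, 0.3, -1], [0, 0, 0, 0.5, 0.9, 0.3, -1], [0, 0, 0, 0.5, 0.9, 0.2, -1], [0, 0, 0, 0.5, 0.9, 0.2, -1], [0, 0, 0, 0.5, 0.9, 0.2, -1]],
  ],
)

```text
clock: 5.4
tcp_pos: [0.5427, 0.1228, 0.2007]
orientation: [[-0.002, 0.001, -1.0], [-0.0, -1.0, -0.001], [-1.0, 0.0, 0.002]]
contact_force: [0.0, -1.0, -1.0]
opening: 0.0064
```

Request:
send_rows(
  moves=[
    [[0, 0, 0, 0.4, 0.7, 0, -1], [0, 0, 0, 0.2, 0.25, 0, -1], [0, 0, 0, 0, 0, 0, -1], [0, 0, 0, 0, 0, 0, -1], [0, 0, 0, 0, 0, 0, -1]],
  ],
)

```text
clock: 5.82
tcp_pos: [0.5597, 0.148, 0.2004]
orientation: [[-0.002, -0.001, -1.0], [-0.002, -1.0, 0.001], [-1.0, 0.002, 0.002]]
contact_force: [-0.7, 0.1, -0.8]
opening: 0.0065
```

```bash
python3 - <<'E'
from h import *
s=sense();print(s['clock'],s['tcp_pos'],s['orientation'].round(4),s['contact_force'],s['opening'])
P=camera_params('wrist')
i=camera('wrist')[:,:,::-1];cv2.imwrite('pics/w5.png',i)
print(sense()['tcp_pos'])
np.savez('w5.npz',**P)
x,y=map(int,proj('wrist',[.628,.1515,.062],P));x0,y0=max(0,x-90),max(0,y-75);print(x,y,x0,y0)
cv2.imwrite('pics/w5z.png',cv2.resize(i[y0:y0+150,x0:x0+180],None,fx=4,fy=4,interpolation=cv2.INTER_CUBIC))
E
```

```text
5.8167 [0.5596827  0.14800258 0.20043789] [[-0.002  -0.001  -1.    ]
 [-0.0018 -1.      0.001 ]
 [-1.      0.0018  0.002 ]] [-0.6628604   0.11922196 -0.75466238] 0.0064711133019683936
[0.55982355 0.14795912 0.20069794]
305 118 215 43
```

View pics/w5.png

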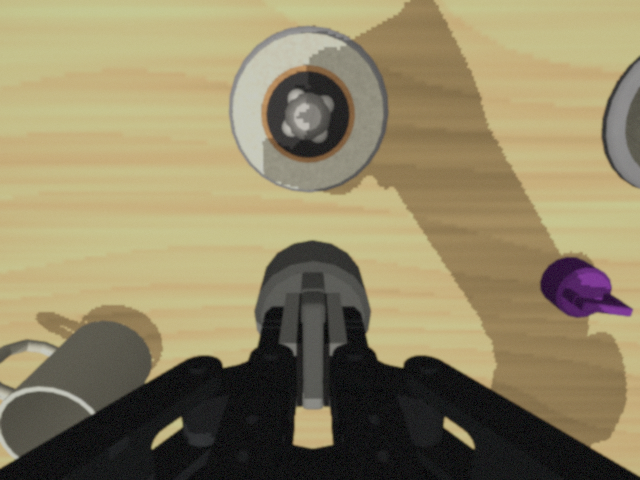

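View pics/w5z.png

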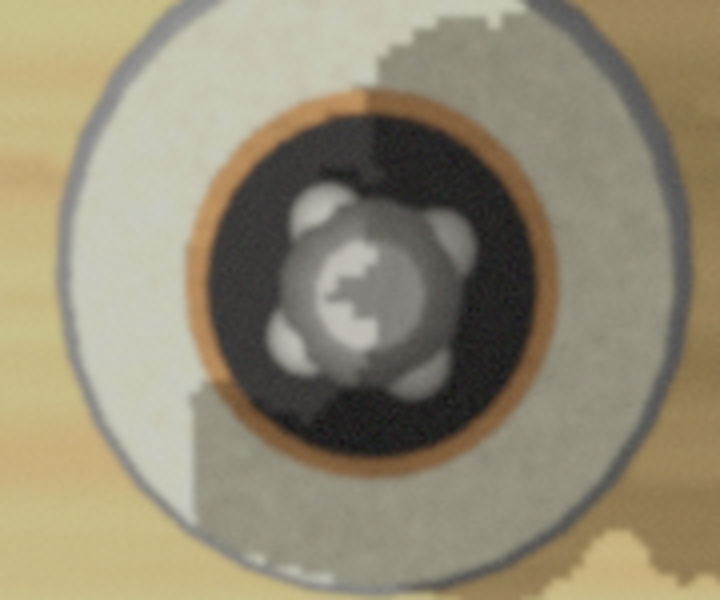

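```bash
python3 - <<'E'
from h import *
P=dict(np.load('w5.npz'));f=lambda x,y:(215+x/4-.4,43+y/4-.4)
i=cv2.imread('pics/w5.png')
print('collar',ray('wrist',f(372,284.5),.062,P),'top',ray('wrist',f(370,294),.086,P))
def circ(c,r,z): 
    return np.array([proj('wrist',[c[0]+r*np.cos(a),c[1]+r*np.sin(a),z],P) for a in np.linspace(0,2*np.pi,60)])
tc=np.array([.5597,.148,.2004])
big=cv2.resize(i,None,fx=4,fy=4,interpolation=cv2.INTER_CUBIC)
col=ray('wrist',f(372,284.5),.062,P)
for c,r,z,k in ((tc,.023,tc[2],(0,255,255)),(tc,.023,tc[2]-.03,(0,255,0)),(col,.027,.062,(0,0,255)),(col,.062,.0,(0,0,255)),(col,.008,.086,(0,255,0)),(col,.05,.056,(255,0,0))):
    cv2.polylines(big,[np.round(circ(c,r,z)*4+2).astype(int)],True,k,1)
cv2.imwrite('pics/o5a.png',big[880:1480,900:1600]);cv2.imwrite('pics/o5b.png',big[80:680+100,880:1580][:600+100])
E
```

```text
collar [0.6306 0.1501 0.062 ] top [0.6298 0.1502 0.086 ]
```

View pics/o5a.png

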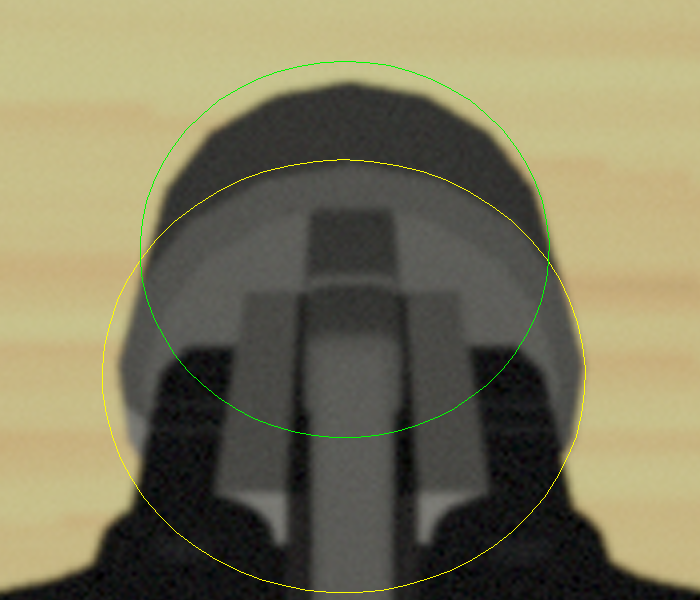

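View pics/o5b.png

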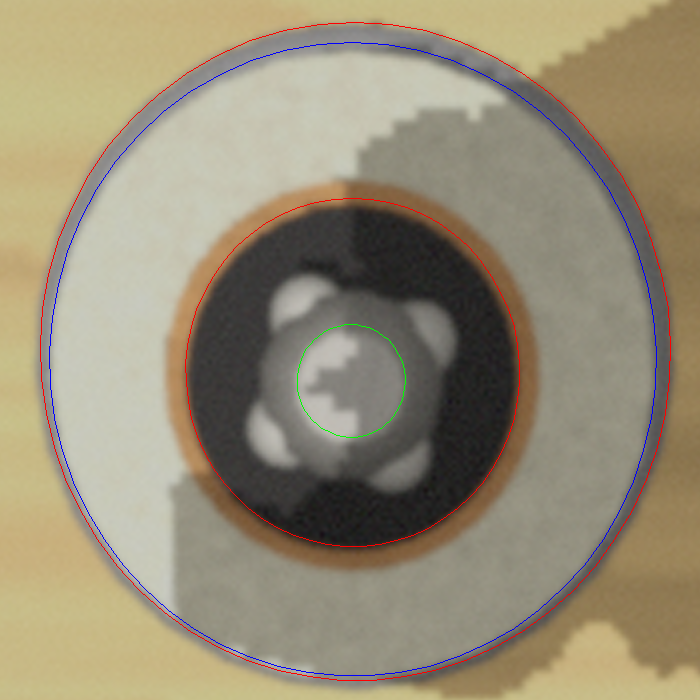

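```bash
cat >fit.py <<'E'
from h import *
from scipy.optimize import least_squares
def fitrim(img,P,zr,guess):
    g=img.astype(float).mean(2)
    # silhouette rows: for columns find first transition bright->dark going down from row 225
    pts=[]
    for c in range(275,353,3):
        col=g[215:300,c]; d=np.diff(cv2.GaussianBlur(col[:,None],(1,3),0)[:,0]); k=np.argmin(d[:60]); pts.append((c,215+k+.5))
    pts=np.array(pts)
    def res(p):
        cx,cy,z=p[0],p[1],zr
        a=np.linspace(-np.pi/2,np.pi/2,181)
        q=np.array([proj2(P,[cx+.023*np.cos(t),cy+.023*np.sin(t),z]) for t in a])
        o=np.argsort(q[:,0]); return np.interp(pts[:,0],q[o,0],q[o,1])-pts[:,1]
    r=least_squares(res,guess,x_scale=.001,diff_step=1e-3,loss='soft_l1')
    return r.x,res(r.x).round(1),pts
def proj2(P,X):
    q=P['mtx']@(P['R']@np.array(X)+P['t']);return q[:2]/q[2]
E
python3 - <<'E'
from fit import *
P=dict(np.load('w5.npz'));i=cv2.imread('pics/w5.png')
for zr in (.1664,.1684,.1704,.1724): print(zr,*fitrim(i,P,zr,[.5575,.1472])[:2])
print('nominal tcp',.5597,.1480)
E
```

```text
0.1664 [0.55573426 0.14744155] [-0.1  1.1 -0.2 -0.2  0.1 -0.4  0.4  0.4 -0.4 -0.1 -0.6  0.2  0.   0.1
  0.3 -0.4  0.2 -0.1 -0.2 -0.1  0.3 -0.2 -0.3 -0.2  0.4  0.4]
0.1684 [0.55635945 0.14745218] [-0.3  1.  -0.3 -0.3  0.1 -0.4  0.4  0.4 -0.4 -0.  -0.5  0.2  0.1  0.1
  0.3 -0.3  0.2 -0.  -0.1 -0.   0.3 -0.2 -0.4 -0.2  0.2  0.2]
0.1704 [0.5569858  0.14746684] [-0.5  0.9 -0.4 -0.3  0.  -0.4  0.4  0.5 -0.4  0.  -0.4  0.3  0.2  0.2
  0.4 -0.2  0.3  0.  -0.1  0.   0.3 -0.2 -0.4 -0.3  0.1 -0. ]
0.1724 [0.55761399 0.14748292] [-0.7  0.7 -0.5 -0.4  0.  -0.4  0.5  0.5 -0.3  0.1 -0.4  0.4  0.2  0.3
  0.5 -0.2  0.4  0.1 -0.   0.   0.3 -0.2 -0.4 -0.4  0.  -0.2]
nominal tcp 0.5597 0.148
```

Request:
send_rows(
  moves=[
    [[0, 0, 0, 0.5, 0.04, 0, -1], [0, 0, 0, 0.9, 0.05, 0, -1], [0, 0, 0, 0.7, 0, -0.3, -1], [0, 0, 0, 0.28, 0, -0.6, -1], [0, 0, 0, 0, 0, -0.7, -1]],
  ],
)

```text
clock: 6.28
tcp_pos: [0.6348, 0.1508, 0.1538]
orientation: [[0.004, -0.002, -1.0], [-0.0, -1.0, 0.002], [-1.0, 0.0, -0.004]]
contact_force: [-0.4, -0.2, -0.8]
opening: 0.0064
```

Request:
send_rows(
  moves=[
    [[0, 0, 0, 0, 0, -0.6, -1], [0, 0, 0, 0, 0, -0.2, -1], [0, 0, 0, 0, 0, 0, -1], [0, 0, 0, 0, 0, 0, -1], [0, 0, 0, 0, 0, 0, -1]],
  ],
)

```text
clock: 6.7
tcp_pos: [0.6327, 0.1528, 0.1308]
orientation: [[0.002, 0.0, -1.0], [0.0, -1.0, -0.0], [-1.0, -0.0, -0.002]]
contact_force: [0.1, 0.5, -0.5]
opening: 0.006
```

```bash
python3 - <<'E'
from h import *
s=sense();print(s['clock'],s['tcp_pos'],s['orientation'].round(4),s['contact_force'],s['opening'])
for n,b in (('side',5),('top',7),('wrist',1)):
    i=camera(n)[:,:,::-1]; cv2.imwrite(f'pics/{n}6.png',i)
    if n!='wrist':
        x,y=map(int,proj(n,[.63,.15,.1]));y0=max(0,y-50);x0=x-50;print(n,x0,y0)
        cv2.imwrite(f'pics/{n}6z.png',cv2.resize(i[y0:y0+100,x0:x0+100],None,fx=6,fy=6,interpolation=cv2.INTER_CUBIC))
s=sense();print(s['tcp_pos'])
E
```

```text
6.7 [0.63272241 0.15277344 0.13079175] [[ 2.e-03  4.e-04 -1.e+00]
 [ 5.e-04 -1.e+00 -4.e-04]
 [-1.e+00 -5.e-04 -2.e-03]] [ 0.05019622  0.47081356 -0.46748137] 0.00600494088095943
side 235 227
top 196 169
[0.63261616 0.15301688 0.13057873]
```

View pics/side6z.png

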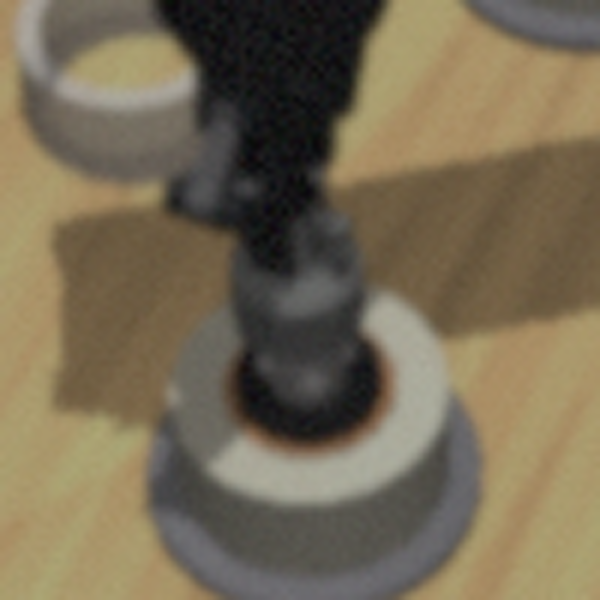

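View pics/top6z.png

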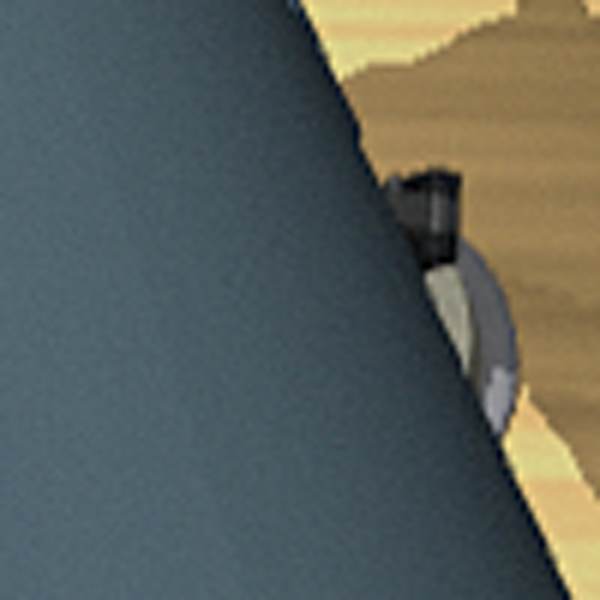

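View pics/wrist6.png

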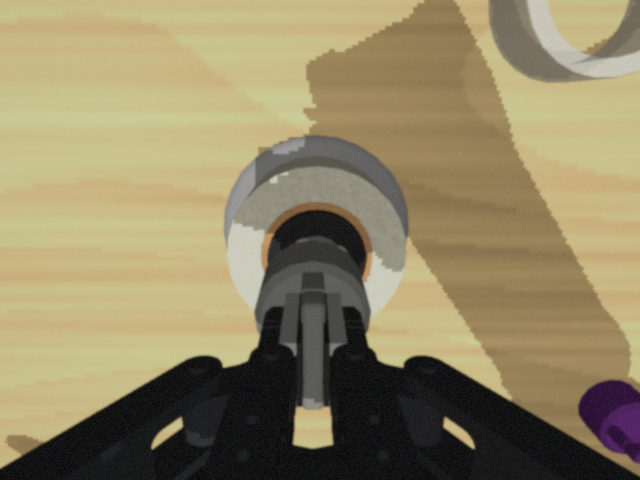

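```bash
python3 - <<'E'
from fit import *
P=camera_params('wrist');s=sense();print(s['tcp_pos'])
i=cv2.imread('pics/wrist6.png')
def circ(c,r,z,F): return np.round(np.array([proj2(F,[c[0]+r*np.cos(a),c[1]+r*np.sin(a),z]) for a in np.linspace(0,2*np.pi,90)])*4+2).astype(int)
big=cv2.resize(i,None,fx=4,fy=4,interpolation=cv2.INTER_CUBIC)
c=(.630,.1502);tc=s['tcp_pos']
for cc,r,z,k in ((c,.027,.062,(0,0,255)),(c,.062,.012,(0,0,255)),(c,.062,.0,(0,255,255)),(c,.05,.056,(255,0,0))):
    cv2.polylines(big,[circ(cc,r,z,P)],True,k,1)
cv2.imwrite('pics/o6.png',cv2.resize(big[520:1340,860:1700],None,fx=.7,fy=.7))
# side overlay
Q=camera_params('side');j=cv2.imread('pics/side6.png');b=cv2.resize(j,None,fx=4,fy=4,interpolation=cv2.INTER_CUBIC)
for cc,r,z,k in ((c,.027,.062,(0,0,255)),(c,.062,.0,(0,255,255)),(c,.05,.056,(255,0,0)),(tc,.023,tc[2],(0,255,0)),(tc,.023,tc[2]-.03,(0,255,0))):
    cv2.polylines(b,[circ(cc,r,z,Q)],True,k,1)
b=b[227*4:327*4,235*4:335*4];cv2.imwrite('pics/o6s.png',cv2.resize(b,(600,600)))
E
```

```text
[0.63261616 0.15301688 0.13057873]
```

View pics/o6.png

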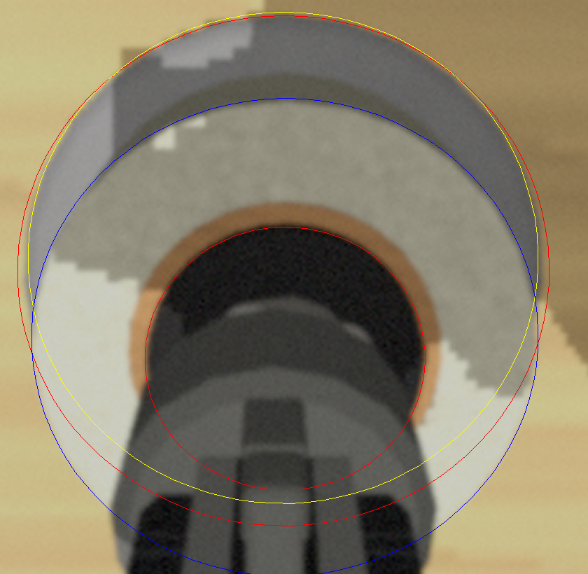

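View pics/o6s.png

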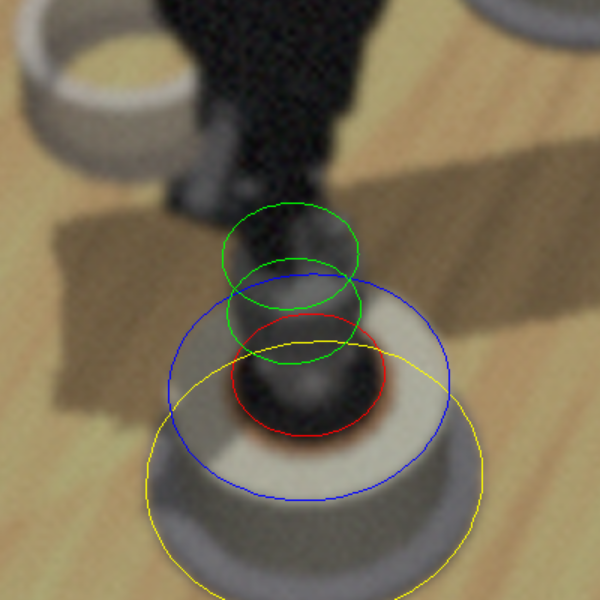

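```bash
python3 - <<'E'
from fit import *
Q=camera_params('side')
j=cv2.imread('pics/side6.png')
# enhance
z=j[255:300,265:310];z=cv2.resize(z,None,fx=13,fy=13,interpolation=cv2.INTER_CUBIC)
z=np.clip(z.astype(float)*2.2,0,255).astype(np.uint8);cv2.imwrite('pics/e6.png',z)
P=camera_params('wrist')
for X in ([.630,.1502,.062],[.630,.1502,.086]): print(proj('wrist',X,P))
E
```

```text
[316.2 259.1]
[316.6 276.5]
```

View pics/e6.png

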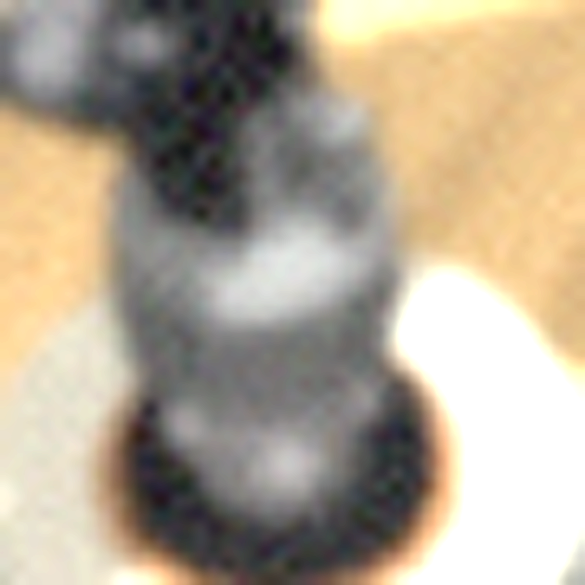

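```bash
python3 - <<'E'
from h import *
for X in ([.63,.1502,.062],[.63,.1502,.086],[.63,.1502,.1006],[.63,.1502,.1306],[.6327,.153,.1006],[.6327,.153,.1306],[.6307,.153,.1306]): print(X,proj('side',X), (proj('side',X)-[265,255])*13)
E
```

```text
[0.63, 0.1502, 0.062] [285.8 288.7] [270.4 438.1]
[0.63, 0.1502, 0.086] [285.4 281.8] [265.2 348.4]
[0.63, 0.1502, 0.1006] [285.1 277.5] [261.3 292.5]
[0.63, 0.1502, 0.1306] [284.5 268.3] [253.5 172.9]
[0.6327, 0.153, 0.1006] [283.4 278.1] [239.2 300.3]
[0.6327, 0.153, 0.1306] [282.8 268.9] [231.4 180.7]
[0.6307, 0.153, 0.1306] [283.7 269.2] [243.1 184.6]
```

Request:
send_rows(
  moves=[
    [[0, 0, 0, 0, -0.075, 0, -1], [0, 0, 0, 0, 0, 0, -1], [0, 0, 0, 0, 0, 0, -1], [0, 0, 0, 0, 0, 0, -1], [0, 0, 0, 0, 0, 0, -1]],
  ],
)

```text
clock: 7.27
tcp_pos: [0.6319, 0.1507, 0.1293]
orientation: [[-0.0, 0.001, -1.0], [0.0, -1.0, -0.001], [-1.0, -0.0, 0.0]]
contact_force: [0.4, -0.9, -1.2]
opening: 0.0064
```

Request:
send_rows(
  moves=[
    [[0, 0, 0, 0, 0, -0.15, -1], [0, 0, 0, 0, 0, -0.15, -1], [0, 0, 0, 0, 0, -0.15, -1], [0, 0, 0, 0, 0, 0, -1], [0, 0, 0, 0, 0, 0, -1]],
  ],
)

```text
clock: 7.68
tcp_pos: [0.6315, 0.1506, 0.1151]
orientation: [[-0.001, 0.001, -1.0], [-0.0, -1.0, -0.001], [-1.0, 0.0, 0.001]]
contact_force: [0.3, -0.4, -2.0]
opening: 0.0065
```

Request:
send_rows(
  moves=[
    [[0, 0, 0, 0.03, 0, -0.05, -1], [0, 0, 0, 0, 0, -0.05, -1], [0, 0, 0, 0, 0, -0.05, -1], [0, 0, 0, 0, 0, 0, -1], [0, 0, 0, 0, 0, 0, -1]],
  ],
)

```text
clock: 8.1
tcp_pos: [0.6328, 0.1506, 0.1112]
orientation: [[-0.0, 0.001, -1.0], [-0.0, -1.0, -0.001], [-1.0, 0.0, 0.0]]
contact_force: [0.4, -1.0, -0.6]
opening: 0.0063
```

```bash
python3 - <<'E'
from fit import *
s=sense();print(s['tcp_pos'],s['contact_force'],s['ft_torque'])
P=camera_params('wrist');i=camera('wrist')[:,:,::-1];cv2.imwrite('pics/w7.png',i)
big=cv2.resize(i,None,fx=4,fy=4,interpolation=cv2.INTER_CUBIC)
def circ(c,r,z,F): return np.round(np.array([proj2(F,[c[0]+r*np.cos(a),c[1]+r*np.sin(a),z]) for a in np.linspace(0,2*np.pi,90)])*4+2).astype(int)
c=(.630,.1502)
for r,z,k in ((.027,.062,(0,0,255)),(.062,0,(0,255,255)),(.05,.056,(255,0,0)),(.023,s['tcp_pos'][2]-.03,(0,255,0))): cv2.polylines(big,[circ(c,r,z,P)],True,k,1)
cv2.imwrite('pics/o7.png',big[640:1240,860:1640])
E
```

```text
[0.63278833 0.15060444 0.11121026] [ 0.4198347  -0.98170436 -0.57855676] [ 0.03180796 -0.02053268  0.01612534]
```

View pics/o7.png

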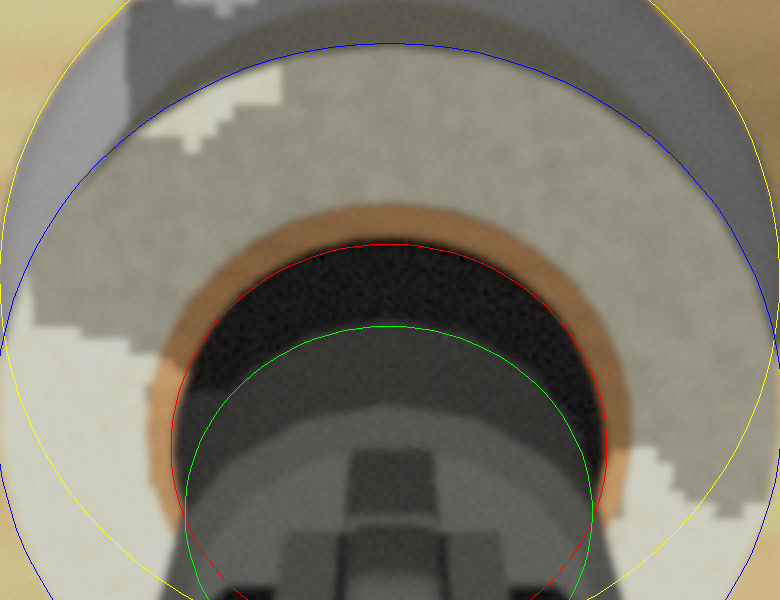

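The rim outline matches the predicted aligned circle, so I'll press down in small steps.

Request:
send_rows(
  moves=[
    [[0, 0, 0, 0, 0, -0.05, -1], [0, 0, 0, 0, 0, -0.05, -1], [0, 0, 0, 0, 0, -0.05, -1], [0, 0, 0, 0, 0, 0, -1], [0, 0, 0, 0, 0, 0, -1]],
  ],
)

```text
clock: 8.57
tcp_pos: [0.6329, 0.1509, 0.1077]
orientation: [[0.0, 0.001, -1.0], [0.0, -1.0, -0.001], [-1.0, -0.0, -0.0]]
contact_force: [-2.1, -0.5, 6.7]
opening: 0.0064
```

Request:
send_rows(
  moves=[
    [[0, 0, 0, 0, 0, -0.05, -1], [0, 0, 0, 0, 0, -0.05, -1], [0, 0, 0, 0, 0, -0.05, -1], [0, 0, 0, 0, 0, 0, -1], [0, 0, 0, 0, 0, 0, -1]],
  ],
)

```text
clock: 8.98
tcp_pos: [0.6324, 0.1508, 0.1027]
orientation: [[-0.001, 0.001, -1.0], [-0.0, -1.0, -0.001], [-1.0, 0.0, 0.001]]
contact_force: [-2.6, -0.4, 4.0]
opening: 0.0064
```

Request:
send_rows(
  moves=[
    [[0, 0, 0, 0, 0, -0.05, -1], [0, 0, 0, 0, 0, -0.05, -1], [0, 0, 0, 0, 0, -0.05, -1], [0, 0, 0, 0, 0, 0, -1], [0, 0, 0, 0, 0, 0, -1]],
  ],
)

```text
clock: 9.4
tcp_pos: [0.6322, 0.1505, 0.0969]
orientation: [[-0.002, 0.001, -1.0], [-0.0, -1.0, -0.001], [-1.0, 0.0, 0.002]]
contact_force: [-0.4, 0.2, -5.1]
opening: 0.0065
```

Request:
send_rows(
  moves=[
    [[0, 0, 0, 0, 0, -0.05, -1], [0, 0, 0, 0, 0, -0.05, -1], [0, 0, 0, 0, 0, -0.05, -1], [0, 0, 0, 0, 0, 0, -1], [0, 0, 0, 0, 0, 0, -1]],
  ],
)

```text
clock: 9.82
tcp_pos: [0.6333, 0.1506, 0.0935]
orientation: [[0.001, 0.001, -1.0], [0.0, -1.0, -0.001], [-1.0, -0.0, -0.001]]
contact_force: [-0.4, 0.4, -0.8]
opening: 0.0068
```

Request:
send_rows(
  moves=[
    [[0, 0, 0, 0, 0, -0.05, -1], [0, 0, 0, 0, 0, 0, -1], [0, 0, 0, 0, 0, 0, -1], [0, 0, 0, 0, 0, 0, -1], [0, 0, 0, 0, 0, 0, -1]],
  ],
)

```text
clock: 10.23
tcp_pos: [0.6333, 0.1509, 0.0929]
orientation: [[0.001, 0.001, -1.0], [0.0, -1.0, -0.001], [-1.0, -0.0, -0.001]]
contact_force: [-2.0, -0.4, 4.4]
opening: 0.0064
```

Request:
send_rows(
  moves=[
    [[0, 0, 0, 0, 0, -0.05, -1], [0, 0, 0, 0, 0, -0.03, -1], [0, 0, 0, 0, 0, 0, -1], [0, 0, 0, 0, 0, 0, -1], [0, 0, 0, 0, 0, 0, -1]],
  ],
)

```text
clock: 10.65
tcp_pos: [0.6336, 0.151, 0.0928]
orientation: [[0.002, 0.001, -1.0], [0.0, -1.0, -0.001], [-1.0, -0.0, -0.002]]
contact_force: [-8.4, -2.0, 22.2]
opening: 0.0067
```

Request:
send_rows(
  moves=[
    [[0, 0, 0, -0.03, 0, 0.02, -1], [0, 0, 0, 0, 0, 0, -1], [0, 0, 0, 0, 0, 0, -1], [0, 0, 0, 0, 0, 0, -1], [0, 0, 0, 0, 0, 0, -1]],
  ],
)

```text
clock: 11.07
tcp_pos: [0.6334, 0.151, 0.0928]
orientation: [[0.003, 0.001, -1.0], [0.0, -1.0, -0.001], [-1.0, -0.0, -0.003]]
contact_force: [-5.3, -1.4, 15.3]
opening: 0.0065
```

Request:
send_rows(
  moves=[
    [[0, 0, 0, 0, 0, 0, -1], [0, 0, 0, 0, 0, 0, -1], [0, 0, 0, 0, 0, 0, -1], [0, 0, 0, 0, 0, 0, -1], [0, 0, 0, 0, 0, 0, -1]],
  ],
)

```text
clock: 11.48
tcp_pos: [0.6334, 0.1509, 0.0928]
orientation: [[0.003, 0.001, -1.0], [0.0, -1.0, -0.001], [-1.0, -0.0, -0.003]]
contact_force: [-4.1, -0.6, 14.8]
opening: 0.0068
```

```bash
python3 - <<'E'
from fit import *
s=sense();print(s['clock'],s['tcp_pos'],s['contact_force'],s['ft_torque'])
P=camera_params('wrist');i=camera('wrist')[:,:,::-1];cv2.imwrite('pics/w8.png',i)
big=cv2.resize(i,None,fx=4,fy=4,interpolation=cv2.INTER_CUBIC)
def circ(c,r,z,F): return np.round(np.array([proj2(F,[c[0]+r*np.cos(a),c[1]+r*np.sin(a),z]) for a in np.linspace(0,2*np.pi,90)])*4+2).astype(int)
c=(.630,.1502)
for r,z,k in ((.027,.062,(0,0,255)),(.05,.056,(255,0,0)),(.023,.062,(0,255,0))): cv2.polylines(big,[circ(c,r,z,P)],True,k,1)
cv2.imwrite('pics/o8.png',big[640:1240,860:1640])
j=camera('side')[225:325,235:335,::-1];cv2.imwrite('pics/s8.png',cv2.resize(j,(600,600),interpolation=cv2.INTER_CUBIC))
s=sense();print(s['contact_force'])
E
```

```text
11.4833 [0.63338781 0.15094761 0.09278224] [-4.05602853 -0.58933732 14.82589636] [-0.36093715  0.95617914  0.02259734]
[-4.55895299 -1.94669012 15.86901303]
```

View pics/o8.png

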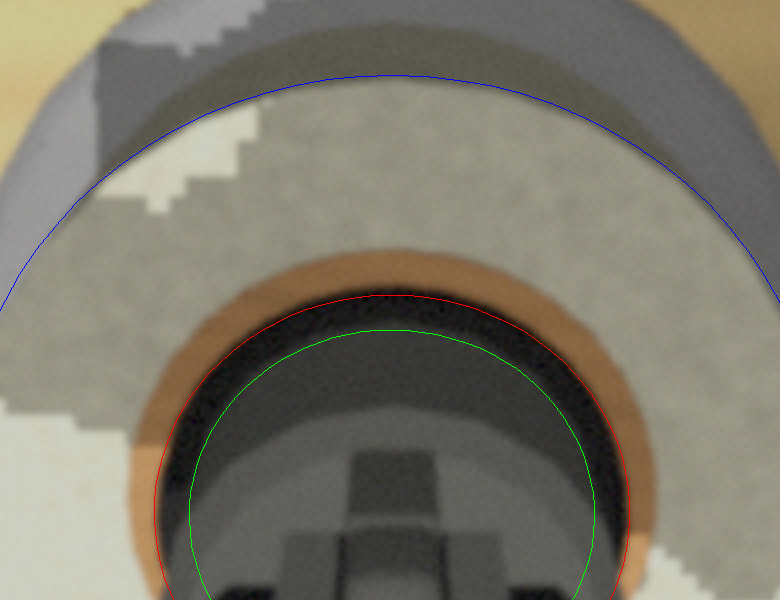

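View pics/s8.png

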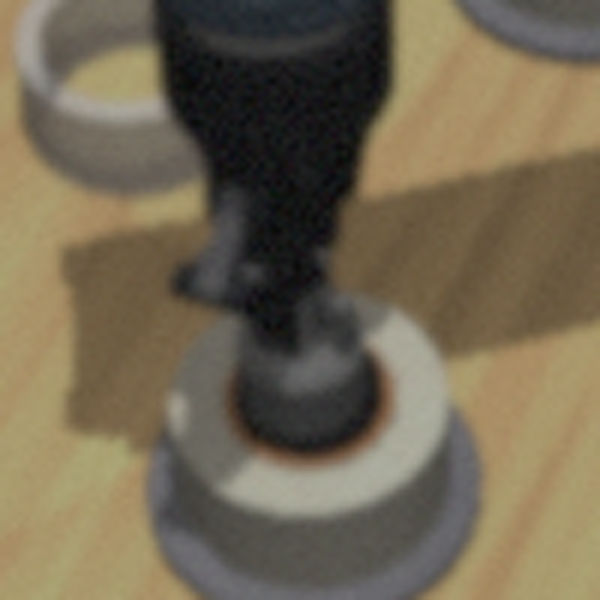

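The cap is seated: its rim is concentric with the collar in the wrist view. The TCP is at 0.0928 m, which is the collar's 0.062 m plus the grasp offset of 0.0308 m. The push is steady at about 15 N, so I'm handing in.

```bash
python3 - <<'E'
from cell import *
print(close_job()); s=sense();print(s['clock'],s['tcp_pos'],s['contact_force'],s['opening'])
E
```

```text
the job is handed in; nothing more can be done
None
the job is handed in; nothing more can be done
```

I picked up the grey cap by its loop handle and placed it on the bare stud of the left stand. I pressed it past the sprung balls onto the collar and handed in at about 11.6 s, still gripping the bar and pushing down. No verdict was reported.

- **Click:** the push rose to at least 6.7 N, then turned to a pull of about 5 N, so the balls were drawing the cap down. The cap then met something rigid.
- **Seating:** the TCP stopped at z = 0.0928 m, which puts the rim at about 0.062 m, the height of the collar. The wrist view showed the rim concentric with the collar.
- **Pressing:** vertical force was steady at 15–16 N, with 4–5 N sideways in −x left over. It briefly reached 22 N before I eased off.
- **Grip:** set to 80 N, with the fingers on the bar at an opening of about 6.7 mm.
- **Disagreement:** the cameras put the held cap 2–3 mm toward −x from the grasp centre, although it looked centred before the grasp. I corrected for this when lining up with the stud.
- **Other objects:** I kept clear of the other stand, the parcel, the mug and the tape roll. I did not measure their positions again at the end.

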